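# Set out the painted miniatures on their matching plinths

### The job

Set out the three miniatures for display. Stand the round-based figure on the wooden plinth with the round outline and the square-based one on the plinth with the square outline, squared up with it. The beast on the oblong base has no plinth yet: draw the bottom blank out of the dispenser, leaving the blanks above it inside, lay it on the oblong outline of the small green mat, then stand the beast centred and lengthways on that blank; set everything down upright without dropping it, and let go of it all.

Things in the scene. Friction and masses are not known exactly. Their poses are not given: they have to be found in the camera images.
- figure_round: Light grey miniature of a cloaked soldier on a round black base, 50 mm across and 8 mm thick; 68 mm tall. Origin: centre of the base's underside, z up. Its body is a smooth upright cylinder 24 mm across from 17 to 50 mm above the origin, on the axis: grip there, in any direction. 80 g.
- figure_square: Light grey miniature of a stocky boxy warrior on a square black base, 44 x 44 mm and 8 mm thick; 62 mm tall. Origin: centre of the base's underside, z up. x and y run along the base's edges. Trunk over the origin: a block 24 mm wide along y and 20 mm along x, from 17 to 51 mm high, with a shield on its -x face and a pack on its +x face: grip it across y. 80 g. Any quarter turn on the plinth will do.
- figure_oblong: Light grey miniature of a four-legged beast on an oblong black base, 78 mm (x) x 40 mm (y) and 8 mm thick; 62 mm tall at its ears. Origin: centre of the base's underside, z up. The head is at -x, the tail at +x. The trunk is 54 mm long (x), 20 mm wide (y), from 24 to 48 mm high, centred over the origin: grip it across y. 90 g. It may face either way.
- blank_bottom: Bottom one of three like flat wooden blanks stacked in the dispenser: 120 (x) x 50 (y) x 12 mm, 45 g. Origin: centre of its underside, z up. Its -x end stands about 44 mm out of the front slot, underside 22 mm over the table, nothing below. Grip that end across y, about 18 mm from the tip, and draw it level along the dispenser's -x; 80 mm frees it, and the blanks above sink 12 mm.
- blank_top: The uppermost of the three blanks, same size, lying inside the dispenser, seen from above. Origin: centre of its underside; it starts 46 mm above the table and ends 34 mm above it once the bottom one is drawn.
- dispenser: Fixed open-topped plywood magazine, 132 mm (x) x 66 mm (y), 64 mm tall. Origin: on the table under its centre, z up; its front, with the slot, faces its -x and lies 66 mm from the origin. Floor 22 mm above the table; slot from 22 to 37 mm high, just under the front wall's lower edge. The blanks have 2 mm of play lengthways and sideways.
- plinth_round: Fixed light-wood plinth, 86 x 86 mm, 20 mm high, with a dark round outline (54 mm inside) inlaid in its flat top. Origin: centre of its underside on the table, z up; the outline is centred over it.
- plinth_square: Fixed light-wood plinth, 86 x 86 mm, 20 mm high, with a dark square outline (50 mm inside) inlaid in its flat top, its sides along x and y. Origin: centre of its underside on the table, z up; the outline is centred over it.
- mat_card: Fixed small green cutting mat, 150 mm (x) x 80 mm (y), 4 mm thick, flat, with a white oblong outline (123 x 53 mm inside, long side along x) centred on it. Origin: centre of its underside on the table, z up. The drawn blank goes inside the outline, either way round.
Not all that is in view belongs to the job. Several things look just like the mat_card: the one meant starts farthest to the robot's right. What is shaped like the figure_square but red is not meant.

How it is judged:
On the way:
1. the drawn blank lies flat inside the mat's oblong outline, let go, the beast not yet on it (horizontal distance between blank_bottom and mat_card below 0.012 m and z of blank_bottom in the frame of mat_card between 0.001 and 0.007 m and angle between blank_bottom's own z axis and vertical below 0.1 rad and angle between the x axis of blank_bottom and the x axis of mat_card, either way round below 0.2 rad and horizontal distance between figure_oblong and blank_bottom above 0.06 m and contact force between the fingers and blank_bottom below 0.05 N), for 0.2 s.
At the end, for the whole second after the job is handed in: Blank flat on the mat's outline, beast on the blank, round and square figures on their plinths: each within 12 mm of centre, upright, at rest; blank, beast and square figure within 0.2 rad of line (half or quarter turns allowed); the other two blanks still in the dispenser, one thickness lower (horizontal distance between blank_bottom and mat_card below 0.012 m and z of blank_bottom in the frame of mat_card between 0.001 and 0.007 m and angle between each of blank_bottom, figure_oblong, figure_round, figure_square's own z axis and vertical below 0.1 rad and angle between the x axis of blank_bottom and the x axis of mat_card, either way round below 0.2 rad and horizontal distance between figure_oblong and blank_bottom below 0.012 m and z of figure_oblong in the frame of blank_bottom between 0.009 and 0.015 m and angle between the x axis of figure_oblong and the x axis of blank_bottom, either way round below 0.2 rad and horizontal distance between figure_round and plinth_round below 0.012 m and z of figure_round in the frame of plinth_round between 0.017 and 0.023 m and horizontal distance between figure_square and plinth_square below 0.012 m and z of figure_square in the frame of plinth_square between 0.017 and 0.023 m and (angle between the x axis of figure_square and the x axis of plinth_square, either way round below 0.2 rad or angle between the x axis of figure_square and the y axis of plinth_square, either way round below 0.2 rad) and z of blank_top in the frame of dispenser between 0.03 and 0.039 m and x of blank_top in the frame of dispenser between -0.012 and 0.012 m and linear speed of each of figure_round, figure_square, figure_oblong, blank_bottom below 0.02 m/s and angular speed of each of figure_round, figure_square, figure_oblong, blank_bottom below 0.2 rad/s); the robot touches nothing.
It fails at once if the stack above the drawn blank was pulled out of the dispenser, or more than one blank was drawn (horizontal distance between blank_top and dispenser above 0.02 m or z of blank_top in the frame of dispenser below 0.027 m or z of blank_top in the frame of dispenser above 0.065 m).
It fails at once if the round-based figure was dropped (fell freely by more than about 2 cm) (linear speed of figure_round above 0.65 m/s and contact force between the fingers and figure_round below 0.05 N).
It fails at once if the square-based figure was dropped (fell freely by more than about 2 cm) (linear speed of figure_square above 0.65 m/s and contact force between the fingers and figure_square below 0.05 N).
It fails at once if the beast was dropped (fell freely by more than about 2 cm) (linear speed of figure_oblong above 0.65 m/s and contact force between the fingers and figure_oblong below 0.05 N).
It fails at once if the blank was dropped (fell freely by more than about 2 cm) (linear speed of blank_bottom above 0.65 m/s and contact force between the fingers and blank_bottom below 0.05 N).
It also fails if it takes over 122 s, if anything falls off the work surface, if the arm or the gripper's body presses on something with over 40 N, if the wrist force passes 120 N, or if a joint passes its speed limit or range.

### The arm

A 6-joint arm with a two-finger parallel gripper is mounted at the origin on the work surface. World frame = base frame: x ahead of the robot, y to its left, z up, the work surface at z = 0. Lengths are in m, angles in rad, forces in N, time in s.
With the tool pointing down it reaches from about 0.3 to 0.875 m from the base axis. Payload 6.4 kg.
Tool frame: the origin (TCP) lies on the mounting face of the last link; the fingertips stand 173 mm ahead of it and the grasp point (between the pads) lies 155 mm ahead of it (ctrl.grip_point_offset is the distance from the TCP to the grasp point, in m); z points along the fingers, y is the line along which they close (so a half turn about z gives the same grasp; the last joint's range is limited). The gripper opens to 85 mm and grips with 20 to 120 N. Pads are 22 mm wide; open, the fingers measure 114 mm over their backs; the gripper's body (76 mm by 85 mm) begins 54 mm behind the grasp point. The pads swing forward as they close: fully open they stand 13 mm farther back than shut.
Start: joints at [-1.542, 0.181, 1.607, -0, 1.354, -0.206], TCP at [0.134, -0.559, 0.405] pointing down, gripper open.
Joint ranges: [-2.99, 2.99], [-0.89, 2.07], [0.3, 2.58], [-1.14, 4.28], [0, 2.63], [-3.12, 3.12]. Speed limits (rad/s): [2.57, 2.57, 3.01, 3.14, 3.14, 3.14].

### API

Orientations are given as a unit quaternion [w, x, y, z].
In Python, from bench import status, imaging, ctrl, models gives the robot as it stands.
- The arm moves only by the tool send_rows, never from a script. Its argument "commands" is a list that holds one entry, the list of rows, each a list of 6 numbers: the shift along the tool's x, y, z normalised to -1 to 1, where 1 is 3 cm, then the turn, a rotation vector about the tool's x, y, z normalised to -1 to 1, where 1 is 0.1 rad. A call has 1 to 8 rows; each row shifts and turns the commanded pose from where the row before left it, along the tool's axes as they then stand; what a row does not reach is not made up. A row lasts 1/12 s, in which the tool goes at most 41.7 mm and 7.16 degrees, less where a joint would pass 70% of its speed; a pose out of reach is approached as far as the arm can. A call with a number of a shift or a turn outside -1 to 1 is refused whole. A call with a gripper value outside its range is refused whole. "jaw" is the opening, from 0 (shut) to 1 (fully open), set as the call begins (left out, the last holds). The fingers move at their own pace and stop on an object; the grip force is fixed at half the most. Time passes only in rows, so rows that do not move let the fingers close. It gives the time, the measured TCP pose, the force, the opening and the grip force at its end, in the units of the state.
- status.get_obs(): the state, without advancing time (a new reading comes with each control period).
- imaging.camera(name): name is "scene" or "top" or "wrist"; returns a dict with "image" (480x640x3 uint8, blue, green, red), "depth" (480x640 float32, m along the optical axis (not along the pixel's ray), 0 where there is no reading), "mtx" (3x3 intrinsics, pixels), "pose" (4x4, takes a point from camera to world coordinates). Camera axes: x right, y down, z forward; pixel columns grow to the right and rows downward; lengths in m; the calibration is good to about 2 mm. A picture is of the moment at which its call begins.
- ctrl.hand_in(): hands the job in; it is judged then, once.
Trained networks look in a picture, given as the dict that the camera call returned (one of the last four; its "shot" number tells which), for a name from the list of things; names that differ only in an ending like _2 or _b are one class to them, and where a whole thing is asked for, a point or a joint stands for the part that bears it (a point fixed in the world has none). Each returns a list of dicts, best first, with "confidence" (0 to 1); they miss things now and then, are a little off and sometimes report something else, mostly with a low value. They report only what shows in the picture. A call takes as long as a camera call. They do not tell look-alikes from the thing itself.
- models.recognise(picture, name): "centre" ([column, row] in pixels, amid what is visible of it).
- models.regions_of(picture, name): "region" (480x640 bool, what is visible of it) and "centre" ([column, row] in pixels, amid what is visible of it).
The state is a dict: "time_s": time; "q": joint angles; "dq": joint speeds; "joint_efforts": joint torques, N m; "eef_pos": TCP position; "eef_rot": TCP orientation; "wrist_force": force on the tool from outside, world axes, zero at the start; "torque": the same for the moment, N m; "opening": opening from 0.0 (shut) to 1.0 (fully open); "grasp_force": force on a finger pad.
Only numpy, scipy, OpenCV 4.12 (cv2) and the standard library are available. Lean on these libraries where they do the work, as an engineer would, in place of code of your own. Each camera call takes 0.05 s, during which the arm holds its last target. There are 200 camera calls.

## Working session

There is one attempt and no reset: what is moved stays moved. The work goes in short steps, Python scripts to look and compute and a tool call to move; the robot and the scene stay as the last step left them, time stands still between calls to the robot, and variables do not carry over. Pictures are saved under pics/ and viewed, at most 17 in all, crops included, and the job is handed in when it is done.

Besides the shell and the picture viewer there is one more tool, called after "Emit:" by a JSON object that holds its "method" and its "body", one argument or row to a line. send_rows: Moves the arm, as the interface text tells. Its arguments: {"type":"object","properties":{"commands":{"type":"array"},"jaw":{"type":"number"}},"required":["commands"]}

```bash
mkdir -p pics
cat > h.py <<'E'
import numpy as np, cv2
from bench import status, imaging, ctrl, models
from scipy.spatial.transform import Rotation as R
def world(p):
    d=p['depth'];v,u=np.mgrid[:480,:640];K=p['mtx']
    P=np.stack([(u-K[0,2])*d/K[0,0],(v-K[1,2])*d/K[1,1],d],-1)
    W=P@p['pose'][:3,:3].T+p['pose'][:3,3]; W[d==0]=np.nan
    return W
E
cat > a.py <<'E'
from h import *
ims=[]
for c in ['top','scene']:
    p=imaging.camera(c);W=world(p);cv2.imwrite(f'pics/{c}0.png',p['image'])
    print(c,p['pose'][:3,3].round(3))
    for n in ['figure_round','figure_square','figure_oblong','blank_bottom','blank_top','dispenser','plinth_round','plinth_square','mat_card']:
        for r in models.regions_of(p,n):
            m=r['region'];Q=W[m];Q=Q[~np.isnan(Q[:,0])]
            if len(Q)<5: continue
            z=np.percentile(Q[:,2],95);t=Q[abs(Q[:,2]-z)<.004]
            rect=cv2.minAreaRect((t[:,:2]*1000).astype(np.float32))
            print(n,round(r['confidence'],2),np.round(r['centre']),'med',np.median(Q,0).round(3),'ztop',z.round(3),'rect',np.round(rect[0],0),np.round(rect[1],0),round(rect[2]))
o=status.get_obs();print(o)
E
python3 a.py
```

```text
top [0.432 0.025 1.081]
figure_round 0.7 [411. 249.] med [ 0.454 -0.191  0.01 ] ztop 0.067 rect [ 455. -196.] [18. 15.] 90
figure_round 0.66 [308. 183.] med [0.6   0.031 0.034] ztop 0.037 rect [601.  30.] [47. 43.] 90
figure_square 0.91 [423. 149.] med [ 0.681 -0.222  0.01 ] ztop 0.06 rect [ 686. -227.] [11. 14.] 84
figure_square 0.87 [430. 183.] med [ 0.589 -0.24   0.01 ] ztop 0.062 rect [ 593. -246.] [14. 10.] 18
figure_oblong 0.68 [494. 203.] med [ 0.547 -0.385  0.015] ztop 0.056 rect [ 524. -374.] [11. 23.] 55
blank_bottom 0.57 [308. 183.] med [0.6   0.029 0.034] ztop 0.037 rect [601.  30.] [47. 43.] 90
blank_top 0.96 [306. 140.] med [0.69  0.03  0.058] ztop 0.061 rect [688.  30.] [ 48. 119.] 90
dispenser 0.63 [319. 138.] med [0.691 0.026 0.062] ztop 0.066 rect [688.  30.] [ 65. 132.] 90
plinth_round 0.89 [151. 221.] med [0.524 0.39  0.02 ] ztop 0.023 rect [525. 392.] [85. 86.] 10
plinth_square 0.81 [226. 168.] med [0.637 0.215 0.02 ] ztop 0.023 rect [638. 215.] [86. 85.] 13
mat_card 0.86 [178. 333.] med [0.264 0.329 0.004] ztop 0.007 rect [264. 329.] [ 80. 149.] 78
mat_card 0.68
[... 1057 characters left out ...]
9. 154.] 78
{'time_s': 1.0, 'q': array([-1.54229885e+00,  1.80792829e-01,  1.60698082e+00,  6.49841664e-06,
        1.35379350e+00, -2.06282804e-01]), 'dq': array([ 0.00045758,  0.00205943, -0.00010737, -0.00073669, -0.00063888,
        0.00192305]), 'joint_efforts': array([-1.50982665e-03, -4.44853914e+01, -3.51685095e+01, -2.77340887e-04,
        9.12572941e-04,  4.50484620e-06]), 'eef_pos': array([ 0.13379005, -0.55924114,  0.40470178]), 'eef_rot': array([1.29795300e-05, 9.93117768e-01, 1.17120016e-01, 2.02875817e-06]), 'wrist_force': array([ 0.33761329,  0.35048067, -0.04372102]), 'torque': array([ 0.0108456 , -0.00704099,  0.01152804]), 'grasp_force': 0.0, 'opening': 1.0004537808483371}
```

View pics/top0.png

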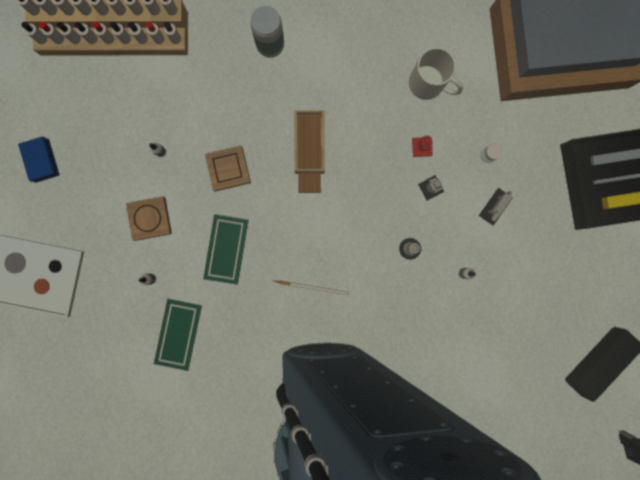

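```bash
python3 -c "
import cv2
a=cv2.imread('pics/top0.png')
cv2.imwrite('pics/c1.png',cv2.resize(a[110:290,380:540],None,fx=3,fy=3))"
```

```text
(no output)
```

View pics/c1.png

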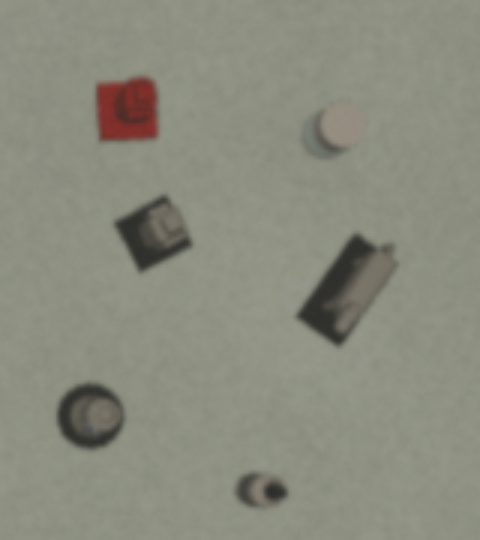

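Top view: the square figure candidates are grey (430,187) and red (423,147), so I choose the grey one. The mat candidates are (226,249) and (178,334); the first is farther right, so I choose that, once the scene view shows no third mat. The round figure is at (410,248), the beast at (496,206), the blank's end at (309,183), and the plinths at (149,218) round and (228,168) square. The small painted figurines are distractors.

```bash
cat > b.py <<'E'
from h import *
def rect(Q):
    r=cv2.minAreaRect((Q[:,:2]*1000).astype(np.float32)); b=cv2.boxPoints(r)
    e=max([b[1]-b[0],b[2]-b[1]],key=np.linalg.norm); a=np.degrees(np.arctan2(e[1],e[0]))%180
    return np.round(r[0],1),np.round(r[1],1),'long axis deg',round(a,1)
p=imaging.camera('top');W=world(p)
for n,zr in [('figure_round',(.004,.012)),('figure_square',(.004,.012)),('figure_oblong',(.004,.012)),('mat_card',(.002,.008)),('plinth_round',(.015,.025)),('plinth_square',(.015,.025)),('dispenser',(.055,.07))]:
    for r in models.regions_of(p,n):
        Q=W[r['region']];Q=Q[(Q[:,2]>zr[0])&(Q[:,2]<zr[1])]
        if len(Q)>20: print(n,round(r['confidence'],2),len(Q),*rect(Q))
Q=W[175:200,290:330].reshape(-1,3);Q=Q[(Q[:,2]>.028)&(Q[:,2]<.04)&(Q[:,0]<.618)];print('blank end',rect(Q),Q[:,0].min(),np.median(Q[:,2]))
p=imaging.camera('wrist');o=status.get_obs();T=np.eye(4);w,x,y,z=o['eef_rot'];T[:3,:3]=R.from_quat([x,y,z,w]).as_matrix();T[:3,3]=o['eef_pos']
print('cam in tcp',(np.linalg.inv(T)@p['pose']).round(3));print(p['mtx'][0,0])
cv2.imwrite('pics/w0.png',p['image'])
E
python3 b.py
```

```text
figure_round 0.93 173 [ 454.7 -197.8] [45.2 45.2] long axis deg 69.2
figure_square 0.91 192 [ 687.5 -226.9] [44.5 43.3] long axis deg 3.9
figure_square 0.82 178 [ 592.4 -245.3] [41.7 42.8] long axis deg 117.3
figure_oblong 0.9 292 [ 549.5 -393.1] [40.7 77.8] long axis deg 144.5
mat_card 0.89 1982 [263.5 329.4] [ 81.2 150.4] long axis deg 168.4
mat_card 0.77 1830 [455.6 221.1] [ 80.1 147.4] long axis deg 170.3
plinth_round 0.9 1432 [525.1 393.2] [85.7 86.8] long axis deg 100.6
dispenser 0.74 491 [688.5  30.4] [ 65.1 132.5] long axis deg 179.7
blank end (array([598.6,  29.8]), array([46.7, 38.4]), 'long axis deg', np.float32(89.8)) 0.5793438484301919 0.03369328647779202
cam in tcp [[-0.    -0.966 -0.258  0.064]
 [ 1.    -0.    -0.     0.   ]
 [-0.    -0.258  0.966  0.032]
 [ 0.     0.     0.     1.   ]]
341.62593995485685
```

View pics/scene0.png

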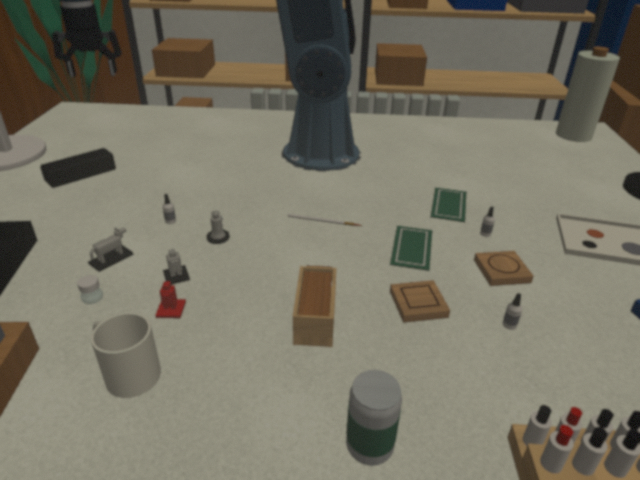

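Only two mats exist, so mat (226,249) at world (0.456,0.221) is the one. Now moving above the blank's protruding end.

Emit:
{"method": "send_rows", "body": {
  "commands": [
    [[0,0,0,0,0,0.78],[0,0,0,0,0,0.78],[0,0,0,0,0,0.78],[0.735,-0.935,0.167,0,0,0],[0.735,-0.935,0.167,0,0,0],[0.735,-0.935,0.167,0,0,0],[0.735,-0.935,0.167,0,0,0],[0.735,-0.935,0.167,0,0,0]]
  ],
  "jaw": 1
}}

```text
time_s: 2.12
eef_pos: [0.2446, -0.4175, 0.3795]
eef_rot: [0.0, 1.0, 0.0, 0.0]
wrist_force: [0.5, 0.5, 1.1]
opening: 1.002
grasp_force: 0.0
```

Emit:
{"method": "send_rows", "body": {
  "commands": [
    [[0.735,-0.935,0.167,0,0,0],[0.735,-0.935,0.167,0,0,0],[0.735,-0.935,0.167,0,0,0],[0.735,-0.935,0.167,0,0,0],[0.735,-0.935,0.167,0,0,0],[0.735,-0.935,0.167,0,0,0],[0.735,-0.935,0.167,0,0,0],[0.735,-0.935,0.167,0,0,0]]
  ]
}}

```text
time_s: 2.78
eef_pos: [0.421, -0.1928, 0.3397]
eef_rot: [0.0, 1.0, 0.0, 0.0]
wrist_force: [0.4, -1.5, -0.5]
opening: 1.002
grasp_force: 0.0
```

Emit:
{"method": "send_rows", "body": {
  "commands": [
    [[0.735,-0.935,0.167,0,0,0],[0.735,-0.935,0.167,0,0,0],[0.735,-0.935,0.167,0,0,0],[0.735,-0.935,0.167,0,0,0],[0.735,-0.935,0.167,0,0,0],[0.735,-0.935,0.167,0,0,0],[0.735,-0.935,0.167,0,0,0],[0.735,-0.935,0.167,0,0,0]]
  ]
}}

```text
time_s: 3.45
eef_pos: [0.5973, 0.0319, 0.2993]
eef_rot: [0.0, 1.0, 0.001, 0.0]
wrist_force: [1.3, -0.6, 0.6]
opening: 0.998
grasp_force: 0.0
```

```bash
cat > c.py <<'E'
from b import rect
E
cat > rectm.py <<'E'
from h import *
def rect(Q):
    r=cv2.minAreaRect((Q[:,:2]*1000).astype(np.float32)); b=cv2.boxPoints(r)
    e=max([b[1]-b[0],b[2]-b[1]],key=np.linalg.norm); a=np.degrees(np.arctan2(e[1],e[0]))%180
    return np.round(r[0],1),np.round(r[1],1),'long deg',round(float(a),1)
def largest(m):
    n,l,s,_=cv2.connectedComponentsWithStats(m.astype(np.uint8));k=1+np.argmax(s[1:,4]);return l==k
E
python3 - <<'E'
from rectm import *
p=imaging.camera('wrist');W=world(p);cv2.imwrite('pics/w1.png',p['image'])
m=(W[...,2]>.028)&(W[...,2]<.04)&(W[...,0]<.619)&(abs(W[...,1]-.03)<.06)&(W[...,0]>.55)
print(rect(W[largest(m)]))
E
```

```text
(array([599.1,  29.4]), array([50.2, 37.5]), 'long deg', 89.9)
```

View pics/w1.png

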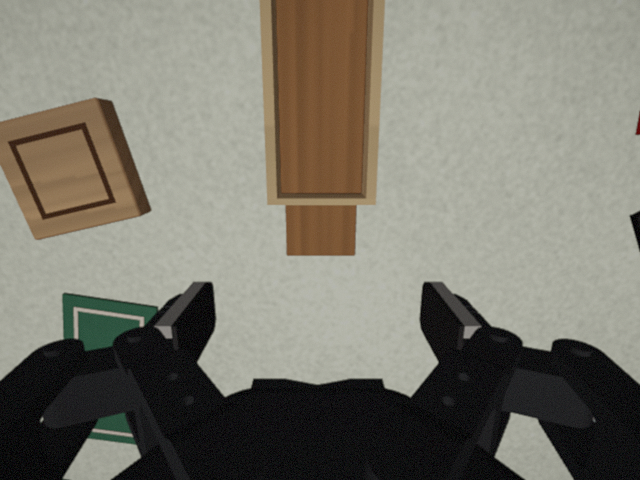

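Wrist view: the blank's end spans about (288–356, 205–255), centred between the fingers, and the measured width of 50 mm matches. Descending and gripping it low on the pads.

Emit:
{"method": "send_rows", "body": {
  "commands": [
    [[0,0.077,0.7,0,0,0],[0,0,0.7,0,0,0],[0,0,0.7,0,0,0],[0,0,0.7,0,0,0],[0,0,0.7,0,0,0],[0,0,0,0,0,0]]
  ]
}}

```text
time_s: 4.0
eef_pos: [0.5942, 0.0281, 0.1901]
eef_rot: [-0.001, 1.0, 0.0, -0.004]
wrist_force: [-1.7, 0.1, -0.6]
opening: 1.0
grasp_force: 0.0
```

Emit:
{"method": "send_rows", "body": {
  "commands": [
    [[0,0,0,0,0,0],[0,0,0,0,0,0],[0,0,0,0,0,0],[0,0,0,0,0,0],[0,0,0,0,0,0],[0,0,0,0,0,0]]
  ],
  "jaw": 0
}}

```text
time_s: 4.5
eef_pos: [0.5973, 0.0277, 0.1966]
eef_rot: [0.0, 1.0, 0.0, 0.002]
wrist_force: [-1.4, 0.2, 5.4]
opening: 0.566
grasp_force: 62.2
```

Run:
```python
from rectm import *
p=imaging.camera('wrist');W=world(p);cv2.imwrite('pics/w2.png',p['image'])
print(status.get_obs()['opening'],status.get_obs()['grasp_force'])
```

```text
0.5660321794975809 62.167593240737915
```

View pics/w2.png

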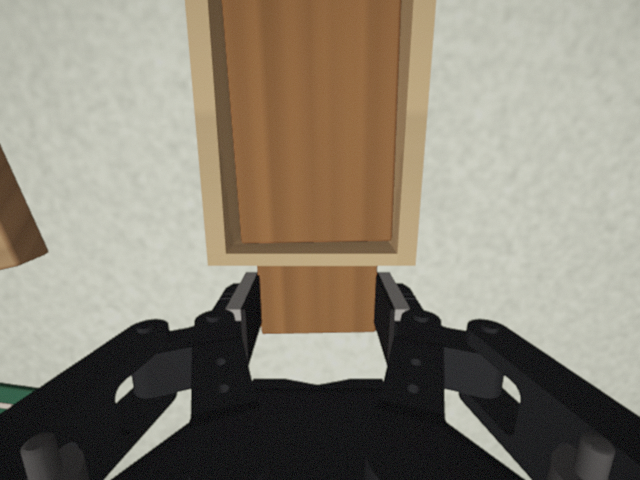

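Gripped, both pads on the blank's sides at about (255,300) and (382,300). Drawing it level.

Emit:
{"method": "send_rows", "body": {
  "commands": [
    [[-0.2,0,0,0,0,0],[-0.4,0,0,0,0,0],[-0.5,0,0,0,0,0],[-0.5,0,0,0,0,0],[-0.5,0,0,0,0,0],[-0.5,0,0,0,0,0],[-0.5,0,0,0,0,0],[-0.5,0,0,0,0,0]]
  ]
}}

```text
time_s: 5.22
eef_pos: [0.4874, 0.0278, 0.1949]
eef_rot: [0.0, 1.0, 0.0, 0.0]
wrist_force: [0.2, 0.2, -1.1]
opening: 0.559
grasp_force: 61.7
```

Run:
```python
from rectm import *
o=status.get_obs();print(o['eef_pos'],o['wrist_force'],o['grasp_force'])
p=imaging.camera('top');W=world(p)
for r in models.regions_of(p,'blank_top'): 
    Q=W[r['region']];print(r['centre'],np.nanmedian(Q,0).round(3),rect(Q[~np.isnan(Q[:,0])]))
p=imaging.camera('wrist');W=world(p)
m=(W[...,2]>.025)&(W[...,2]<.05)&(W[...,0]<.615)&(abs(W[...,1]-.03)<.035)
Q=W[largest(m)];print(rect(Q),np.polyfit(Q[:,0],Q[:,2],1),Q[:,2].mean())
```

```text
[0.48737642 0.02782979 0.19493974] [ 0.24366019  0.16073896 -1.13310638] 61.691755056381226
[307.9, 140.8] [0.688 0.028 0.046] (array([688.7,  28.2]), array([ 48.6, 116.5]), 'long deg', 179.8)
(array([528.3,  30.6]), array([120.9,  69.9]), 'long deg', 0.9) [-0.02552445  0.04390358] 0.03029286906713234
```

Emit:
{"method": "send_rows", "body": {
  "commands": [
    [[0,0,-0.5,0,0,0],[0,0,-0.7,0,0,0],[0,0,-0.7,0,0,0.56],[0,0,0,0,0,0.56],[0,0,0,0,0,0.57],[0,0,0,0,0,0]]
  ]
}}

```text
time_s: 5.87
eef_pos: [0.4895, 0.0276, 0.2526]
eef_rot: [0.0, 0.996, -0.085, 0.001]
wrist_force: [-0.5, 0.2, -0.1]
opening: 0.562
grasp_force: 61.9
```

Emit:
{"method": "send_rows", "body": {
  "commands": [
    [[-0.437,-0.771,0,0,0,0],[-0.437,-0.771,0,0,0,0],[-0.437,-0.771,0,0,0,0],[-0.437,-0.771,0,0,0,0],[-0.437,-0.771,0,0,0,0],[-0.437,-0.771,0,0,0,0],[-0.437,-0.771,0,0,0,0],[-0.437,-0.771,0,0,0,0]]
  ]
}}

```text
time_s: 6.53
eef_pos: [0.4159, 0.2291, 0.2516]
eef_rot: [-0.0, 0.997, -0.083, 0.0]
wrist_force: [0.8, -0.0, -0.1]
opening: 0.562
grasp_force: 61.9
```

Emit:
{"method": "send_rows", "body": {
  "commands": [
    [[0,0,0,0,0,0],[0,0,0,0,0,0]]
  ]
}}

```text
time_s: 6.7
eef_pos: [0.4158, 0.2288, 0.2515]
eef_rot: [0.0, 0.997, -0.082, 0.0]
wrist_force: [0.7, 0.2, -1.3]
opening: 0.567
grasp_force: 62.0
```

```bash
cat > d.py <<'E'
from rectm import *
o=status.get_obs();print(o['eef_pos'],o['eef_rot'].round(4),o['wrist_force'])
p=imaging.camera('wrist');W=world(p);cv2.imwrite('pics/w3.png',p['image'])
hsv=cv2.cvtColor(p['image'],cv2.COLOR_BGR2HSV)
wood=(hsv[...,0]<22)&(hsv[...,1]>90)
m=wood&(W[...,2]>.06)&(W[...,2]<.14)
Q=W[largest(m)];print('blank',rect(Q),np.polyfit(Q[:,0],Q[:,2],1),Q[:,2].mean())
g=(hsv[...,0]>60)&(hsv[...,0]<95)&(hsv[...,1]>60)&(W[...,2]<.01)
Q=W[largest(g)];print('mat vis',rect(Q))
p=imaging.camera('top');W=world(p);hsv=cv2.cvtColor(p['image'],cv2.COLOR_BGR2HSV)
cv2.imwrite('pics/t3.png',p['image'])
E
python3 d.py
```

```text
[0.41583215 0.22882882 0.25146578] [ 0.000e+00  9.966e-01 -8.180e-02  1.000e-04] [ 0.65069201  0.19351736 -1.31647057]
blank (array([457.9, 222.3]), array([ 50.3, 120.1]), 'long deg', 171.8) [-0.00469863  0.08932118] 0.08713681479835395
mat vis (array([468.6, 179. ]), array([  2.8, 109.8]), 'long deg', 171.7)
```

View pics/w3.png

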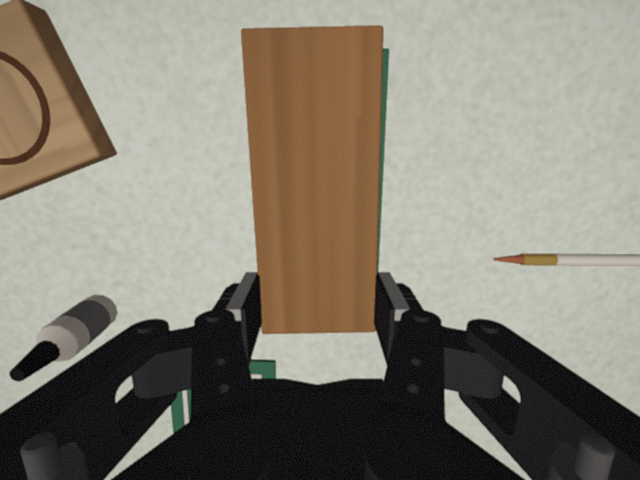

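Blank held level at (457.9,222.3), 171.8°; the mat is at (455.6,221.1), 170.3°. Small correction, then lower.

Emit:
{"method": "send_rows", "body": {
  "commands": [
    [[-0.08,0.05,0.3,0,0,0.3],[0,0,0.4,0,0,0],[0,0,0.4,0,0,0],[0,0,0.4,0,0,0],[0,0,0.4,0,0,0],[0,0,0.25,0,0,0],[0,0,0,0,0,0]]
  ]
}}

```text
time_s: 7.38
eef_pos: [0.4132, 0.2256, 0.1855]
eef_rot: [0.001, 0.995, -0.1, -0.001]
wrist_force: [-0.3, -0.2, -0.4]
opening: 0.561
grasp_force: 62.0
```

Emit:
{"method": "send_rows", "body": {
  "commands": [
    [[0,0,0.05,0,0,0],[0,0,0,0,0,0]]
  ]
}}

```text
time_s: 7.55
eef_pos: [0.4138, 0.2264, 0.1858]
eef_rot: [-0.0, 0.995, -0.099, 0.0]
wrist_force: [-0.3, -0.6, 0.7]
opening: 0.564
grasp_force: 62.0
```

Emit:
{"method": "send_rows", "body": {
  "commands": [
    [[0,0,0.05,0,0,0],[0,0,0,0,0,0]]
  ]
}}

```text
time_s: 7.72
eef_pos: [0.4136, 0.2267, 0.1844]
eef_rot: [-0.0, 0.995, -0.099, 0.0]
wrist_force: [-0.2, 0.2, -0.5]
opening: 0.562
grasp_force: 62.0
```

Emit:
{"method": "send_rows", "body": {
  "commands": [
    [[0,0,0.1,0,0,0],[0,0,0,0,0,0]]
  ]
}}

```text
time_s: 7.88
eef_pos: [0.4133, 0.2267, 0.1809]
eef_rot: [-0.0, 0.995, -0.099, 0.0]
wrist_force: [-0.7, 0.4, -0.7]
opening: 0.561
grasp_force: 62.0
```

Emit:
{"method": "send_rows", "body": {
  "commands": [
    [[0,0,0.05,0,0,0],[0,0,0,0,0,0]]
  ]
}}

```text
time_s: 8.05
eef_pos: [0.4132, 0.2267, 0.1793]
eef_rot: [0.0, 0.995, -0.099, -0.0]
wrist_force: [0.3, 0.0, -0.6]
opening: 0.562
grasp_force: 62.0
```

Emit:
{"method": "send_rows", "body": {
  "commands": [
    [[0,0,0.05,0,0,0],[0,0,0,0,0,0]]
  ]
}}

```text
time_s: 8.22
eef_pos: [0.4135, 0.2268, 0.1789]
eef_rot: [0.0, 0.995, -0.099, -0.0]
wrist_force: [-5.6, -1.7, 11.9]
opening: 0.564
grasp_force: 63.3
```

Contact (12 N). Releasing and rising.

Emit:
{"method": "send_rows", "body": {
  "commands": [
    [[0,0,0,0,0,0],[0,0,0,0,0,0],[0,0,0,0,0,0],[0,0,-0.2,0,0,0],[0,0,-0.8,0,0,0],[0,0,-1,0,0,0],[0,0,-1,0,0,0],[0,0,-1,0,0,0]]
  ],
  "jaw": 1
}}

```text
time_s: 8.88
eef_pos: [0.413, 0.2266, 0.2994]
eef_rot: [0.0, 0.995, -0.099, -0.0]
wrist_force: [0.1, -0.1, 0.1]
opening: 1.001
grasp_force: 0.0
```

```bash
cat > e.py <<'E'
from rectm import *
o=status.get_obs();print(o['eef_pos'],o['eef_rot'].round(4),o['q'].round(2))
p=imaging.camera('wrist');W=world(p);cv2.imwrite('pics/w4.png',p['image'])
hsv=cv2.cvtColor(p['image'],cv2.COLOR_BGR2HSV)
m=(hsv[...,0]<22)&(hsv[...,1]>90)&(W[...,2]>.01)&(W[...,2]<.03)&(abs(W[...,0]-.455)<.1)&(abs(W[...,1]-.22)<.06)
Q=W[largest(m)];print('blank',rect(Q),np.polyfit(Q[:,0],Q[:,2],1),Q[:,2].mean())
g=(hsv[...,0]>60)&(hsv[...,0]<95)&(hsv[...,1]>60)&(W[...,2]<.01)&(W[...,1]<.28)
print('mat vis',rect(W[g]))
p=imaging.camera('top');W=world(p);hsv=cv2.cvtColor(p['image'],cv2.COLOR_BGR2HSV)
cv2.imwrite('pics/t4.png',p['image'])
E
python3 e.py
```

```text
[0.4130041  0.22660179 0.29940651] [ 1.000e-04  9.951e-01 -9.890e-02 -3.000e-04] [ 0.25  0.08  1.96 -0.    1.11  2.02]
blank (array([455.7, 219.2]), array([ 49.4, 119.1]), 'long deg', 169.8) [0.00015937 0.01471935] 0.014792554994603328
mat vis (array([414.2, 227.3]), array([ 78.7, 232.7]), 'long deg', 170.6)
```

View pics/w4.png

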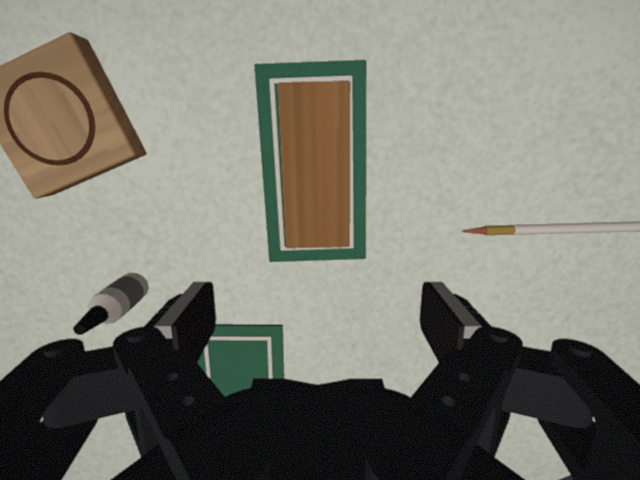

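Blank lies flat inside the outline at (456,219), 169.8°, released. Next the beast at (0.5495,-0.393).

Emit:
{"method": "send_rows", "body": {
  "commands": [
    [[0.426,0.968,0,0,0,0],[0.426,0.968,0,0,0,0],[0.426,0.968,0,0,0,0],[0.426,0.968,0,0,0,0],[0.426,0.968,0,0,0,0],[0.426,0.968,0,0,0,0],[0.426,0.968,0,0,0,0],[0.426,0.968,0,0,0,0]]
  ]
}}

```text
time_s: 9.65
eef_pos: [0.4676, -0.0227, 0.2976]
eef_rot: [-0.0, 0.995, -0.099, -0.0]
wrist_force: [0.4, 0.6, -0.9]
opening: 0.999
grasp_force: 0.0
```

Emit:
{"method": "send_rows", "body": {
  "commands": [
    [[0.426,0.968,0,0,0,0],[0.426,0.968,0,0,0,0],[0.426,0.968,0,0,0,0],[0.426,0.968,0,0,0,0],[0.426,0.968,0,0,0,0],[0.426,0.968,0,0,0,0],[0.426,0.968,0,0,0,0],[0.426,0.968,0,0,0,0]]
  ]
}}

```text
time_s: 10.32
eef_pos: [0.5222, -0.2706, 0.2972]
eef_rot: [-0.0, 0.995, -0.099, -0.0]
wrist_force: [1.3, -0.6, 0.5]
opening: 0.999
grasp_force: 0.0
```

Emit:
{"method": "send_rows", "body": {
  "commands": [
    [[0.426,0.968,0,0,0,0],[0.426,0.968,0,0,0,0],[0.426,0.968,0,0,0,0],[0.426,0.968,0,0,0,0],[0,0,0,0,0,0.95],[0,0,0,0,0,0.95],[0,0,0,0,0,0.95],[0,0,0,0,0,0.95]]
  ]
}}

```text
time_s: 10.98
eef_pos: [0.5492, -0.3932, 0.2967]
eef_rot: [-0.0, 0.958, -0.288, -0.001]
wrist_force: [0.2, -0.2, 0.7]
opening: 1.001
grasp_force: 0.0
```

Emit:
{"method": "send_rows", "body": {
  "commands": [
    [[0,0,0,0,0,0.42],[0,0,0,0,0,0]]
  ]
}}

```text
time_s: 11.15
eef_pos: [0.5493, -0.3929, 0.297]
eef_rot: [-0.0, 0.952, -0.306, -0.001]
wrist_force: [0.3, -0.5, 0.3]
opening: 0.999
grasp_force: 0.0
```

```bash
cat > f.py <<'E'
from rectm import *
import sys
n,bx,by,bz,out=sys.argv[1],*map(float,sys.argv[2:5]),sys.argv[5]
o=status.get_obs();w,x,y,z=o['eef_rot'];psi=2*np.arctan2(y,x);e=o['eef_pos'];print(e,'psi',psi.round(4))
p=imaging.camera('wrist');W=world(p);cv2.imwrite(out,p['image'])
near=(abs(W[...,0]-bx)<.07)&(abs(W[...,1]-by)<.07)
for r in models.regions_of(p,n): print(r['confidence'],r['centre'],np.nanmedian(W[r['region']],0).round(3))
m=near&(W[...,2]>bz+.004)&(W[...,2]<bz+.012);Q=W[largest(m)];print('base',rect(Q))
m=near&(W[...,2]>bz+.042)&(W[...,2]<bz+.055);Q=W[largest(m)];print('trunk',rect(Q))
E
python3 f.py figure_oblong .5495 -.393 0 pics/w5.png
```

```text
[ 0.54933653 -0.39291937  0.29701642] psi -0.6217
0.8 [316.2, 223.9] [ 0.555 -0.397  0.038]
base (array([ 550.8, -395. ]), array([40.1, 77.9]), 'long deg', 144.0)
trunk (array([ 552.5, -396. ]), array([19.6, 58.7]), 'long deg', 145.0)
```

View pics/w5.png

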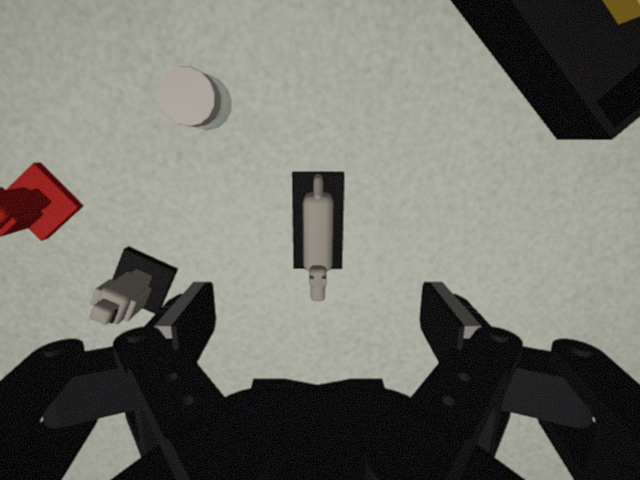

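Beast centred under the gripper at (318,225), head toward the robot. Descend and grip.

Emit:
{"method": "send_rows", "body": {
  "commands": [
    [[0.08,0.025,0.7,0,0,0],[0,0,0.72,0,0,0],[0,0,0.72,0,0,0],[0,0,0.72,0,0,0],[0,0,0.5,0,0,0],[0,0,0.2,0,0,0],[0,0,0,0,0,0]]
  ]
}}

```text
time_s: 11.83
eef_pos: [0.5505, -0.3945, 0.1891]
eef_rot: [-0.001, 0.952, -0.305, -0.002]
wrist_force: [-0.2, -0.2, -0.1]
opening: 0.998
grasp_force: 0.0
```

Emit:
{"method": "send_rows", "body": {
  "commands": [
    [[0,0,0,0,0,0],[0,0,0,0,0,0],[0,0,0,0,0,0],[0,0,0,0,0,0],[0,0,0,0,0,0],[0,0,0,0,0,0],[0,0,0,0,0,0],[0,0,0,0,0,0]]
  ],
  "jaw": 0
}}

```text
time_s: 12.5
eef_pos: [0.5514, -0.3953, 0.1921]
eef_rot: [0.0, 0.952, -0.305, 0.001]
wrist_force: [-0.8, 1.7, 5.7]
opening: 0.226
grasp_force: 59.4
```

Emit:
{"method": "send_rows", "body": {
  "commands": [
    [[0,0,-0.4,0,0,0],[0,0,-0.8,0,0,0],[0,0,-0.8,0,0,0],[0,0,-0.8,0,0,-0.88],[0,0,-0.4,0,0,-0.88],[0,0,0,0,0,-0.88],[0,0,0,0,0,-0.88],[0,0,0,0,0,-0.88]]
  ]
}}

```text
time_s: 13.17
eef_pos: [0.551, -0.3949, 0.288]
eef_rot: [0.0, 0.996, -0.088, 0.0]
wrist_force: [0.6, -0.4, -1.5]
opening: 0.222
grasp_force: 58.7
```

Emit:
{"method": "send_rows", "body": {
  "commands": [
    [[-0.2,-0.56,0,0,0,0],[-0.338,-0.98,0,0,0,0],[-0.338,-0.98,0,0,0,0],[-0.338,-0.98,0,0,0,0],[-0.338,-0.98,0,0,0,0],[-0.338,-0.98,0,0,0,0],[-0.338,-0.98,0,0,0,0],[-0.338,-0.98,0,0,0,0]]
  ]
}}

```text
time_s: 13.83
eef_pos: [0.5146, -0.1608, 0.2875]
eef_rot: [-0.0, 0.996, -0.09, -0.0]
wrist_force: [1.1, 0.2, -0.9]
opening: 0.224
grasp_force: 58.8
```

Emit:
{"method": "send_rows", "body": {
  "commands": [
    [[-0.338,-0.98,0,0,0,0],[-0.338,-0.98,0,0,0,0],[-0.338,-0.98,0,0,0,0],[-0.338,-0.98,0,0,0,0],[-0.338,-0.98,0,0,0,0],[-0.338,-0.98,0,0,0,0],[-0.338,-0.98,0,0,0,0],[-0.338,-0.98,0,0,0,0]]
  ]
}}

```text
time_s: 14.5
eef_pos: [0.4769, 0.0851, 0.2876]
eef_rot: [-0.0, 0.996, -0.09, 0.0]
wrist_force: [1.1, 0.6, -0.7]
opening: 0.224
grasp_force: 58.8
```

Emit:
{"method": "send_rows", "body": {
  "commands": [
    [[-0.338,-0.98,0,0,0,0],[-0.338,-0.98,0,0,0,0],[-0.338,-0.98,0,0,0,0],[-0.338,-0.98,0,0,0,0],[-0.14,-0.42,0,0,0,0],[0,0,0,0,0,0],[0,0,0,0,0,0]]
  ]
}}

```text
time_s: 15.08
eef_pos: [0.4565, 0.2202, 0.2873]
eef_rot: [0.0, 0.996, -0.089, -0.0]
wrist_force: [0.0, 0.3, -1.2]
opening: 0.224
grasp_force: 58.8
```

```bash
cat > g.py <<'E'
from rectm import *
o=status.get_obs();w,x,y,z=o['eef_rot'];print(o['eef_pos'],'psi',2*np.arctan2(y,x))
p=imaging.camera('wrist');W=world(p);cv2.imwrite('pics/w6.png',p['image'])
near=(abs(W[...,0]-.456)<.08)&(abs(W[...,1]-.22)<.05)
hsv=cv2.cvtColor(p['image'],cv2.COLOR_BGR2HSV)
m=near&(W[...,2]>.01)&(W[...,2]<.03)&(hsv[...,0]<22)&(hsv[...,1]>90);print('blank vis',rect(W[largest(m)]))
m=near&(W[...,2]>.08)&(W[...,2]<.12)&(hsv[...,2]<50);Q=W[largest(m)];print('base',rect(Q),np.median(Q[:,2]),np.linalg.lstsq(np.c_[Q[:,:2],np.ones(len(Q))],Q[:,2],rcond=None)[0])
E
python3 g.py
```

```text
[0.45650636 0.22024674 0.28734065] psi -0.17805749348778316
blank vis (array([497.5, 211.8]), array([49.3, 34.1]), 'long deg', 79.9)
base (array([474.9, 216.6]), array([39.5, 38.3]), 'long deg', 79.9) 0.10200768809451391 [-0.01098615  0.00356776  0.10647022]
```

View pics/w6.png

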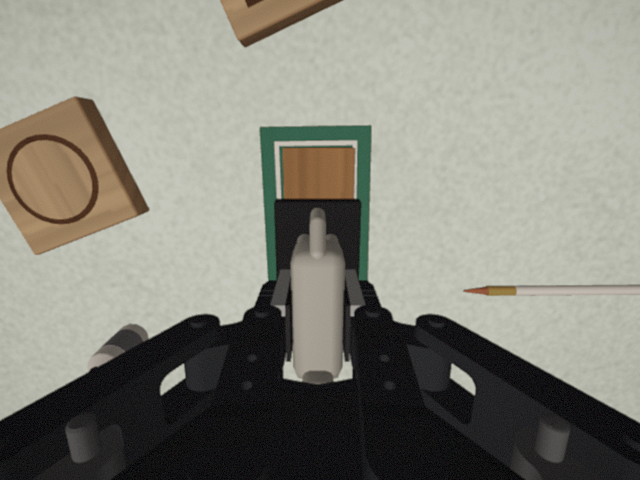

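Beast aligned over the blank (far edges at rows 200 and 148, centres within 1–2 mm). Lowering.

Emit:
{"method": "send_rows", "body": {
  "commands": [
    [[0,0,0.5,0,0,0],[0,0,0.5,0,0,0],[0,0,0.5,0,0,0],[0,0,0.5,0,0,0],[0,0,0.3,0,0,0],[0,0,0.15,0,0,0],[0,0,0,0,0,0],[0,0,0,0,0,0]]
  ]
}}

```text
time_s: 15.8
eef_pos: [0.4573, 0.2194, 0.214]
eef_rot: [-0.0, 0.996, -0.09, 0.0]
wrist_force: [-0.2, 0.8, -0.6]
opening: 0.224
grasp_force: 58.8
```

Emit:
{"method": "send_rows", "body": {
  "commands": [
    [[0,0,0.06,0,0,0],[0,0,0,0,0,0]]
  ]
}}

```text
time_s: 15.97
eef_pos: [0.4573, 0.2198, 0.2125]
eef_rot: [-0.0, 0.996, -0.09, 0.001]
wrist_force: [0.6, -0.5, -0.9]
opening: 0.223
grasp_force: 58.8
```

Emit:
{"method": "send_rows", "body": {
  "commands": [
    [[0,0,0.04,0,0,0],[0,0,0,0,0,0]]
  ]
}}

```text
time_s: 16.13
eef_pos: [0.457, 0.2198, 0.2109]
eef_rot: [-0.0, 0.996, -0.09, 0.0]
wrist_force: [-0.1, 0.1, -1.0]
opening: 0.225
grasp_force: 58.8
```

Emit:
{"method": "send_rows", "body": {
  "commands": [
    [[0,0,0.04,0,0,0],[0,0,0,0,0,0]]
  ]
}}

```text
time_s: 16.3
eef_pos: [0.4568, 0.2198, 0.2094]
eef_rot: [-0.0, 0.996, -0.09, -0.0]
wrist_force: [-0.2, 0.7, -0.6]
opening: 0.226
grasp_force: 58.8
```

Emit:
{"method": "send_rows", "body": {
  "commands": [
    [[0,0,0.04,0,0,0],[0,0,0,0,0,0]]
  ]
}}

```text
time_s: 16.47
eef_pos: [0.4569, 0.2198, 0.2082]
eef_rot: [-0.0, 0.996, -0.09, -0.0]
wrist_force: [0.3, -0.3, -1.0]
opening: 0.219
grasp_force: 58.8
```

Emit:
{"method": "send_rows", "body": {
  "commands": [
    [[0,0,0.03,0,0,0],[0,0,0,0,0,0]]
  ]
}}

```text
time_s: 16.63
eef_pos: [0.457, 0.2199, 0.2081]
eef_rot: [0.0, 0.996, -0.09, 0.0]
wrist_force: [-2.4, -0.8, 6.7]
opening: 0.225
grasp_force: 59.7
```

Emit:
{"method": "send_rows", "body": {
  "commands": [
    [[0,0,0,0,0,0],[0,0,0,0,0,0],[0,0,0,0,0,0],[0,0,0,0,0,0],[0,0,-0.4,0,0,0],[0,0,-0.8,0,0,0],[0,0,-1,0,0,0],[0,0,-0.8,0,0,0]]
  ],
  "jaw": 1
}}

```text
time_s: 17.3
eef_pos: [0.4569, 0.2198, 0.2986]
eef_rot: [0.0, 0.996, -0.09, -0.0]
wrist_force: [1.4, 1.5, 1.3]
opening: 1.001
grasp_force: 0.0
```

```bash
python3 f.py figure_oblong .4557 .2192 .016 pics/w7.png
```

```text
[0.45688382 0.2197546  0.29864642] psi -0.1803
0.57 [315.5, 229.9] [0.461 0.22  0.055]
0.3 [74.6, 176.7] [0.528 0.385 0.019]
base (array([456.1, 219.7]), array([40.1, 77.9]), 'long deg', 169.6)
trunk (array([458.9, 219.1]), array([19.6, 58.9]), 'long deg', 169.3)
```

View pics/w7.png

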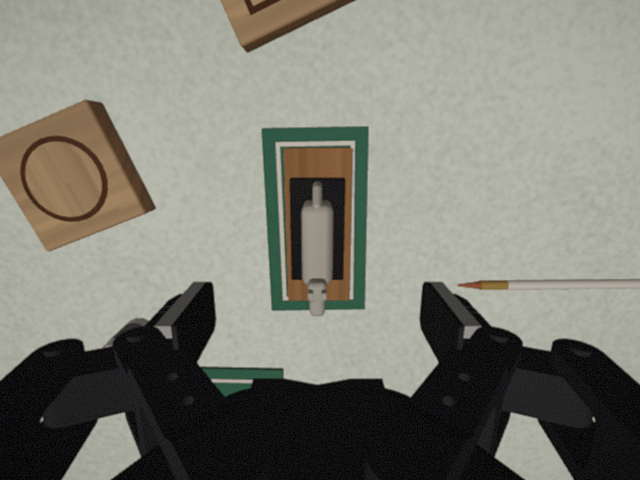

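Beast stands centred on the blank (base 456,220; pixel 318,230). Next the grey square figure at (0.592,-0.245).

Emit:
{"method": "send_rows", "body": {
  "commands": [
    [[0.481,0.963,0,0,0,0],[0.481,0.963,0,0,0,0],[0.481,0.963,0,0,0,0],[0.481,0.963,0,0,0,0],[0.481,0.963,0,0,0,0],[0.481,0.963,0,0,0,0],[0.481,0.963,0,0,0,0],[0.481,0.963,0,0,0,0]]
  ]
}}

```text
time_s: 18.07
eef_pos: [0.5289, -0.0299, 0.2965]
eef_rot: [-0.0, 0.996, -0.09, -0.001]
wrist_force: [0.5, -0.4, -0.8]
opening: 1.0
grasp_force: 0.0
```

Emit:
{"method": "send_rows", "body": {
  "commands": [
    [[0.481,0.963,0,0,0,0],[0.481,0.963,0,0,0,0],[0.481,0.963,0,0,0,0],[0.481,0.963,0,0,0,0],[0.481,0.963,0,0,0,0],[0.481,0.963,0,0,0,0],[0.481,0.963,0,0,0,0],[0,0,0,0,0,0]]
  ]
}}

```text
time_s: 18.73
eef_pos: [0.5926, -0.2508, 0.2966]
eef_rot: [0.001, 0.996, -0.092, 0.001]
wrist_force: [-0.3, 0.5, 0.7]
opening: 1.001
grasp_force: 0.0
```

```bash
cat >> f.py <<'E'
m=near&(W[...,2]>bz+.02)&(W[...,2]<bz+.056)&(np.hypot(W[...,0]-bx,W[...,1]-by)<.03);Q=W[largest(m)];print('body',rect(Q))
E
python3 f.py figure_square .5924 -.2453 0 pics/w8.png; python3 -c "
import cv2
a=cv2.imread('pics/w8.png')[130:330,220:420];cv2.imwrite('pics/w8c.png',cv2.resize(a,None,fx=2.5,fy=2.5,interpolation=cv2.INTER_CUBIC))"
```

```text
[ 0.59257998 -0.25083301  0.29656669] psi -0.1844
0.95 [261.9, 100.6] [ 0.685 -0.234  0.021]
0.75 [314.1, 224.0] [ 0.601 -0.25   0.008]
base (array([ 594.3, -247.7]), array([44.2, 44.1]), 'long deg', 27.3)
trunk (array([ 595. , -247.5]), array([28.9, 24. ]), 'long deg', 26.5)
body (array([ 595. , -247.5]), array([29., 24.]), 'long deg', 26.5)
```

View pics/w8c.png

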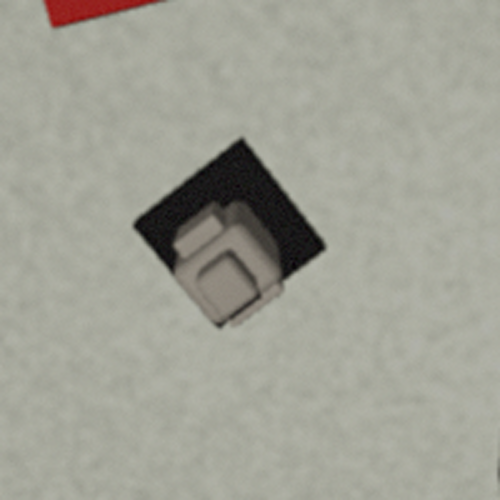

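Crop: pack at upper left (200,235) and shield at lower right (262,303), so figure x lies along 27°; the red look-alike is at the top edge. Turn to grip across y.

Emit:
{"method": "send_rows", "body": {
  "commands": [
    [[0,0,0,0,0,-0.935],[0,0,0,0,0,-0.935],[0,0,0,0,0,-0.935],[0,0,0,0,0,-0.935],[0,0,0,0,0,-0.935],[0,0,0,0,0,-0.935],[0,0,0,0,0,-0.935],[0,0,0,0,0,0]]
  ]
}}

```text
time_s: 19.5
eef_pos: [0.5919, -0.2436, 0.2966]
eef_rot: [-0.001, 0.971, 0.237, -0.0]
wrist_force: [0.1, -0.6, 0.7]
opening: 0.998
grasp_force: 0.0
```

Emit:
{"method": "send_rows", "body": {
  "commands": [
    [[0,0,0,0,0,0]]
  ]
}}

```text
time_s: 19.58
eef_pos: [0.592, -0.244, 0.2968]
eef_rot: [-0.001, 0.972, 0.234, -0.0]
wrist_force: [-0.7, -0.6, -0.0]
opening: 1.002
grasp_force: 0.0
```

```bash
python3 f.py figure_square .5924 -.2453 0 pics/w9.png
```

```text
[ 0.5919631  -0.24402915  0.29684476] psi 0.4728
0.95 [363.6, 97.9] [ 0.684 -0.226  0.008]
0.87 [324.7, 224.2] [ 0.6   -0.244  0.008]
base (array([ 594.7, -247.4]), array([43.5, 44. ]), 'long deg', 117.4)
trunk (array([ 595. , -247.5]), array([29.2, 23.5]), 'long deg', 26.9)
body (array([ 594.9, -247.3]), array([29.2, 23.8]), 'long deg', 27.4)
```

Emit:
{"method": "send_rows", "body": {
  "commands": [
    [[0.03,0.137,0.6,0,0,0],[0,0,0.72,0,0,0],[0,0,0.72,0,0,0],[0,0,0.72,0,0,0],[0,0,0.6,0,0,0],[0,0,0.2,0,0,0],[0,0,0,0,0,0]]
  ]
}}

```text
time_s: 20.27
eef_pos: [0.594, -0.2479, 0.1884]
eef_rot: [-0.002, 0.972, 0.234, -0.001]
wrist_force: [-0.8, 0.1, 0.3]
opening: 0.999
grasp_force: 0.0
```

Emit:
{"method": "send_rows", "body": {
  "commands": [
    [[0,0,0,0,0,0],[0,0,0,0,0,0],[0,0,0,0,0,0],[0,0,0,0,0,0],[0,0,0,0,0,0],[0,0,0,0,0,0],[0,0,0,0,0,0],[0,0,0,0,0,0]]
  ],
  "jaw": 0
}}

```text
time_s: 20.93
eef_pos: [0.5953, -0.2489, 0.1917]
eef_rot: [0.001, 0.972, 0.235, 0.001]
wrist_force: [-0.4, 0.4, 5.6]
opening: 0.274
grasp_force: 60.0
```

Emit:
{"method": "send_rows", "body": {
  "commands": [
    [[0,0,-0.4,0,0,0],[0,0,-0.8,0,0,0],[0,0,-0.8,0,0,0],[0,0,-0.8,0,0,0.82],[0,0,-0.6,0,0,0.82],[0,0,-0.4,0,0,0.82],[0,0,0,0,0,0],[0,0,0,0,0,0]]
  ]
}}

```text
time_s: 21.6
eef_pos: [0.5949, -0.2486, 0.3053]
eef_rot: [0.0, 0.993, 0.115, 0.0]
wrist_force: [-1.3, 0.3, -1.0]
opening: 0.272
grasp_force: 59.1
```

Emit:
{"method": "send_rows", "body": {
  "commands": [
    [[0.325,-0.98,0,0,0,0],[0.325,-0.98,0,0,0,0],[0.325,-0.98,0,0,0,0],[0.325,-0.98,0,0,0,0],[0.325,-0.98,0,0,0,0],[0.325,-0.98,0,0,0,0],[0.325,-0.98,0,0,0,0],[0.325,-0.98,0,0,0,0]]
  ]
}}

```text
time_s: 22.27
eef_pos: [0.6168, -0.0002, 0.3026]
eef_rot: [-0.001, 0.993, 0.115, -0.002]
wrist_force: [-0.0, 0.6, -0.7]
opening: 0.273
grasp_force: 59.1
```

Emit:
{"method": "send_rows", "body": {
  "commands": [
    [[0.325,-0.98,0,0,0,0],[0.325,-0.98,0,0,0,0],[0.325,-0.98,0,0,0,0],[0.325,-0.98,0,0,0,0],[0.325,-0.98,0,0,0,0],[0.325,-0.98,0,0,0,0],[0.325,-0.98,0,0,0,0],[0,0,0,0,0,0]]
  ]
}}

```text
time_s: 22.93
eef_pos: [0.6363, 0.2193, 0.3026]
eef_rot: [-0.001, 0.993, 0.117, -0.001]
wrist_force: [-0.2, -0.4, -0.8]
opening: 0.272
grasp_force: 59.3
```

Emit:
{"method": "send_rows", "body": {
  "commands": [
    [[0,0,0,0,0,0],[0,0,0,0,0,0]]
  ]
}}

```text
time_s: 23.1
eef_pos: [0.6369, 0.2138, 0.3029]
eef_rot: [0.0, 0.993, 0.115, -0.001]
wrist_force: [0.4, 0.0, -1.8]
opening: 0.278
grasp_force: 59.3
```

```bash
cat > k.py <<'E'
from rectm import *
import sys
px,py,name,zb=float(sys.argv[1]),float(sys.argv[2]),sys.argv[3],float(sys.argv[4])
o=status.get_obs();w,x,y,z=o['eef_rot'];print(o['eef_pos'],'psi',2*np.arctan2(y,x))
for c in ['wrist','top']:
    p=imaging.camera(c);W=world(p);cv2.imwrite(f'pics/{name}_{c}.png',p['image'])
    near=(abs(W[...,0]-px)<.075)&(abs(W[...,1]-py)<.075)
    hsv=cv2.cvtColor(p['image'],cv2.COLOR_BGR2HSV)
    m=near&(W[...,2]>.015)&(W[...,2]<.027);print(c,'plinth vis',rect(W[largest(m)]))
    if c=='wrist':
        m=near&(abs(W[...,2]-zb)<.012)&(hsv[...,2]<60);Q=W[largest(m)];print('base',rect(Q),np.median(Q[:,2]))
E
python3 k.py .638 .215 s1 .121
```

```text
[0.63690502 0.21381441 0.30286043] psi 0.23022552563883625
wrist plinth vis (array([639.1, 214.9]), array([85.5, 86.3]), 'long deg', 102.9)
base (array([648.3, 216.3]), array([19.7, 43. ]), 'long deg', 103.3) 0.11779624851410178
top plinth vis (array([637.8, 197.4]), array([78.3, 50.9]), 'long deg', 12.7)
```

View pics/s1_wrist.png

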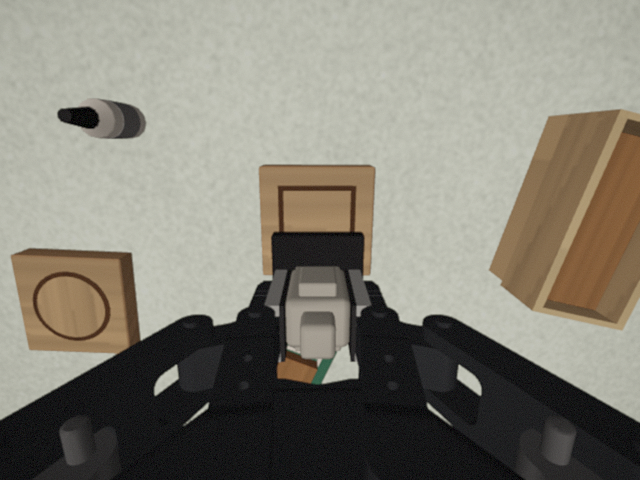

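Aligned over the square outline (base far edge row 233, yaw matching); 2 mm correction, lowering.

Emit:
{"method": "send_rows", "body": {
  "commands": [
    [[0.07,-0.02,0.5,0,0,0],[0,0,0.5,0,0,0],[0,0,0.5,0,0,0],[0,0,0.5,0,0,0],[0,0,0.5,0,0,0],[0,0,0.25,0,0,0],[0,0,0.1,0,0,0],[0,0,0,0,0,0]]
  ]
}}

```text
time_s: 23.87
eef_pos: [0.6391, 0.215, 0.2177]
eef_rot: [0.0, 0.993, 0.114, -0.001]
wrist_force: [-0.2, -0.5, -0.1]
opening: 0.275
grasp_force: 59.3
```

Emit:
{"method": "send_rows", "body": {
  "commands": [
    [[0,0,0.05,0,0,0],[0,0,0,0,0,0]]
  ]
}}

```text
time_s: 24.03
eef_pos: [0.6398, 0.2152, 0.2184]
eef_rot: [-0.0, 0.993, 0.114, 0.001]
wrist_force: [-0.2, -0.8, -1.2]
opening: 0.271
grasp_force: 59.3
```

Emit:
{"method": "send_rows", "body": {
  "commands": [
    [[0,0,0.04,0,0,0],[0,0,0,0,0,0]]
  ]
}}

```text
time_s: 24.2
eef_pos: [0.6397, 0.2152, 0.2171]
eef_rot: [-0.0, 0.993, 0.114, 0.001]
wrist_force: [-0.2, 1.0, -0.3]
opening: 0.275
grasp_force: 59.3
```

Emit:
{"method": "send_rows", "body": {
  "commands": [
    [[0,0,0.04,0,0,0],[0,0,0,0,0,0]]
  ]
}}

```text
time_s: 24.37
eef_pos: [0.6394, 0.2151, 0.2153]
eef_rot: [-0.0, 0.993, 0.114, 0.0]
wrist_force: [-0.3, -0.9, -0.8]
opening: 0.274
grasp_force: 59.3
```

Emit:
{"method": "send_rows", "body": {
  "commands": [
    [[0,0,0.06,0,0,0],[0,0,0,0,0,0]]
  ]
}}

```text
time_s: 24.53
eef_pos: [0.6393, 0.2151, 0.2131]
eef_rot: [0.0, 0.993, 0.114, -0.0]
wrist_force: [-0.1, -0.3, -1.3]
opening: 0.274
grasp_force: 59.3
```

Emit:
{"method": "send_rows", "body": {
  "commands": [
    [[0,0,0.04,0,0,0],[0,0,0,0,0,0]]
  ]
}}

```text
time_s: 24.7
eef_pos: [0.6393, 0.2151, 0.2119]
eef_rot: [0.0, 0.993, 0.114, -0.0]
wrist_force: [0.6, 0.1, -1.4]
opening: 0.271
grasp_force: 59.3
```

Emit:
{"method": "send_rows", "body": {
  "commands": [
    [[0,0,0.03,0,0,0],[0,0,0,0,0,0]]
  ]
}}

```text
time_s: 24.87
eef_pos: [0.6395, 0.2151, 0.2117]
eef_rot: [0.0, 0.993, 0.114, 0.0]
wrist_force: [-1.4, -0.1, 2.7]
opening: 0.274
grasp_force: 59.7
```

Emit:
{"method": "send_rows", "body": {
  "commands": [
    [[0,0,0,0,0,0],[0,0,0,0,0,0],[0,0,0,0,0,0],[0,0,0,0,0,0],[0,0,-0.4,0,0,0],[0,0,-0.8,0,0,0],[0,0,-1,0,0,0],[0,0,-0.8,0,0,0]]
  ],
  "jaw": 1
}}

```text
time_s: 25.53
eef_pos: [0.6396, 0.2152, 0.3038]
eef_rot: [-0.0, 0.993, 0.114, 0.001]
wrist_force: [1.6, -0.4, 0.2]
opening: 1.001
grasp_force: 0.0
```

```bash
python3 f.py figure_square .638 .215 .02 pics/w10.png
```

```text
[0.63957871 0.21516587 0.30379129] psi 0.2283
0.79 [317.6, 228.7] [0.646 0.217 0.028]
base (array([639.5, 215. ]), array([43.7, 44.1]), 'long deg', 103.0)
trunk (array([640. , 215.1]), array([28.8, 23.4]), 'long deg', 13.1)
body (array([640.1, 215.2]), array([28.9, 23.9]), 'long deg', 12.3)
```

View pics/w10.png

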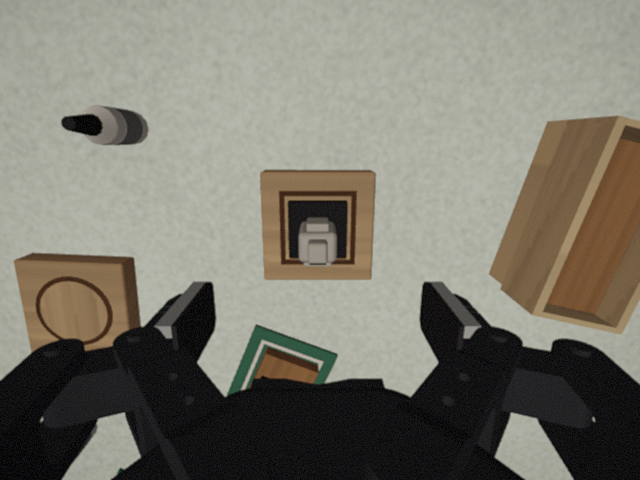

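Square figure centred in its outline, squared up (base 639.5,215). Last: the round figure at (0.455,-0.198).

Emit:
{"method": "send_rows", "body": {
  "commands": [
    [[-0.7,0.926,0,0,0,0],[-0.7,0.926,0,0,0,0],[-0.7,0.926,0,0,0,0],[-0.7,0.926,0,0,0,0],[-0.7,0.926,0,0,0,0],[-0.7,0.926,0,0,0,0],[-0.7,0.926,0,0,0,0]]
  ]
}}

```text
time_s: 26.22
eef_pos: [0.5392, -0.0088, 0.3015]
eef_rot: [0.0, 0.993, 0.114, 0.0]
wrist_force: [0.8, -0.3, -0.4]
opening: 0.999
grasp_force: 0.0
```

Emit:
{"method": "send_rows", "body": {
  "commands": [
    [[-0.7,0.926,0,0,0,0],[-0.7,0.926,0,0,0,0],[-0.7,0.926,0,0,0,0],[-0.7,0.926,0,0,0,0],[-0.7,0.926,0,0,0,0],[-0.7,0.926,0,0,0,0],[0,0,0,0,0,0],[0,0,0,0,0,0]]
  ]
}}

```text
time_s: 26.88
eef_pos: [0.4545, -0.2, 0.3016]
eef_rot: [0.0, 0.994, 0.112, 0.0]
wrist_force: [0.1, -0.2, 0.0]
opening: 1.0
grasp_force: 0.0
```

```bash
python3 f.py figure_round .455 -.198 0 pics/w11.png
```

```text
[ 0.45453917 -0.19998674  0.30159926] psi 0.2243
0.57 [315.1, 222.0] [ 0.462 -0.196  0.01 ]
base (array([ 458.1, -197.9]), array([44.7, 49.5]), 'long deg', 94.1)
trunk (array([ 455.9, -195.9]), array([20.5, 26.4]), 'long deg', 125.8)
body (array([ 455.9, -195.9]), array([20.5, 26.5]), 'long deg', 125.8)
```

View pics/w11.png

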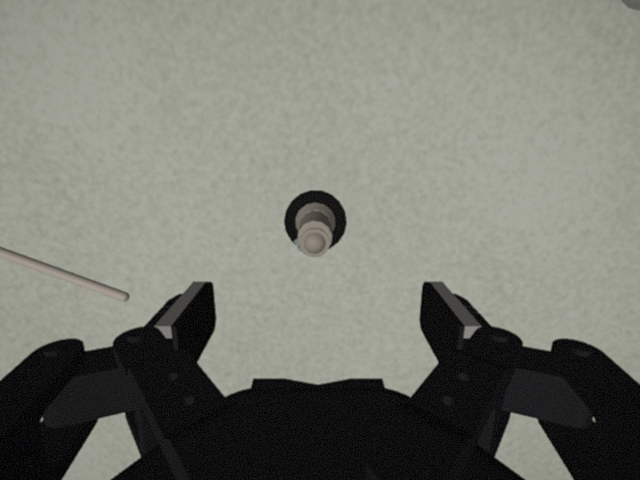

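Emit:
{"method": "send_rows", "body": {
  "commands": [
    [[0.055,-0.073,0.6,0,0,0],[0,0,0.75,0,0,0],[0,0,0.75,0,0,0],[0,0,0.75,0,0,0],[0,0,0.6,0,0,0],[0,0,0.25,0,0,0],[0,0,0,0,0,0]]
  ]
}}

```text
time_s: 27.57
eef_pos: [0.456, -0.1942, 0.1885]
eef_rot: [-0.001, 0.993, 0.115, -0.001]
wrist_force: [-0.4, -0.2, -0.3]
opening: 1.005
grasp_force: 0.0
```

Emit:
{"method": "send_rows", "body": {
  "commands": [
    [[0,0,0,0,0,0],[0,0,0,0,0,0],[0,0,0,0,0,0],[0,0,0,0,0,0],[0,0,0,0,0,0],[0,0,0,0,0,0],[0,0,0,0,0,0],[0,0,0,0,0,0]]
  ],
  "jaw": 0
}}

```text
time_s: 28.23
eef_pos: [0.4567, -0.1963, 0.1913]
eef_rot: [0.001, 0.994, 0.114, 0.001]
wrist_force: [-0.5, 1.0, 6.6]
opening: 0.257
grasp_force: 58.5
```

Emit:
{"method": "send_rows", "body": {
  "commands": [
    [[0,0,-0.4,0,0,0],[0,0,-0.8,0,0,0],[0,0,-0.8,0,0,0],[0,0,-0.8,0,0,0],[0,0,-0.6,0,0,0],[0,0,-0.4,0,0,0],[0,0,0,0,0,0],[0,0,0,0,0,0]]
  ]
}}

```text
time_s: 28.9
eef_pos: [0.4564, -0.196, 0.3047]
eef_rot: [0.001, 0.993, 0.114, 0.001]
wrist_force: [0.6, 0.8, -1.8]
opening: 0.264
grasp_force: 58.8
```

Emit:
{"method": "send_rows", "body": {
  "commands": [
    [[0.353,-0.981,0,0,0,0],[0.353,-0.981,0,0,0,0],[0.353,-0.981,0,0,0,0],[0.353,-0.981,0,0,0,0],[0.353,-0.981,0,0,0,0],[0.353,-0.981,0,0,0,0],[0.353,-0.981,0,0,0,0],[0.353,-0.981,0,0,0,0]]
  ]
}}

```text
time_s: 29.57
eef_pos: [0.4848, 0.0541, 0.3026]
eef_rot: [-0.0, 0.994, 0.114, -0.001]
wrist_force: [0.9, -0.3, -0.4]
opening: 0.262
grasp_force: 58.9
```

Emit:
{"method": "send_rows", "body": {
  "commands": [
    [[0.353,-0.981,0,0,0,0],[0.353,-0.981,0,0,0,0],[0.353,-0.981,0,0,0,0],[0.353,-0.981,0,0,0,0],[0.353,-0.981,0,0,0,0],[0.353,-0.981,0,0,0,0],[0.353,-0.981,0,0,0,0],[0.353,-0.981,0,0,0,0]]
  ]
}}

```text
time_s: 30.23
eef_pos: [0.5141, 0.3024, 0.3021]
eef_rot: [0.0, 0.993, 0.114, -0.002]
wrist_force: [1.7, -0.6, -1.1]
opening: 0.269
grasp_force: 58.9
```

Emit:
{"method": "send_rows", "body": {
  "commands": [
    [[0.353,-0.981,0,0,0,0],[0.353,-0.981,0,0,0,0],[0.353,-0.981,0,0,0,0],[0,0,0,0,0,0],[0,0,0,0,0,0],[0,0,0,0,0,0]]
  ]
}}

```text
time_s: 30.73
eef_pos: [0.5252, 0.3939, 0.3021]
eef_rot: [0.001, 0.993, 0.114, -0.002]
wrist_force: [-0.7, 0.2, -1.3]
opening: 0.262
grasp_force: 59.1
```

```bash
python3 k.py .526 .3925 r1 .121
```

```text
[0.52515032 0.39388926 0.30214542] psi 0.22879305379128595
wrist plinth vis (array([526. , 392.4]), array([85.6, 85.5]), 'long deg', 10.7)
base (array([535.6, 396.1]), array([23.9, 48.2]), 'long deg', 103.2) 0.11740859594906856
top plinth vis (array([525.1, 393. ]), array([87. , 86.1]), 'long deg', 10.0)
```

View pics/r1_wrist.png

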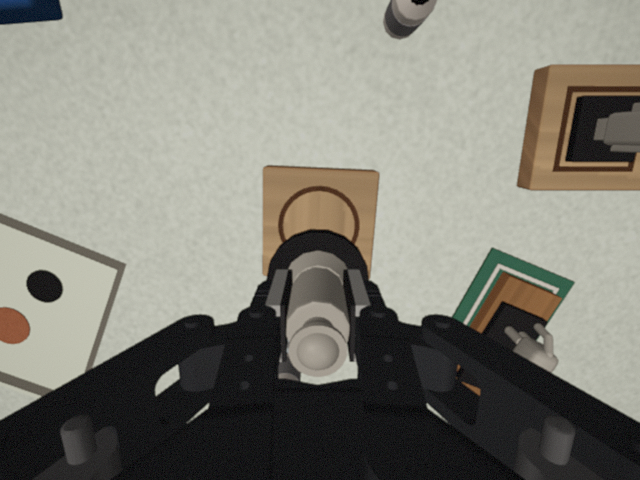

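Round figure over the round outline (base 523,393 against plinth 525.5,393); the beast and square figure remain in place. Lowering.

Emit:
{"method": "send_rows", "body": {
  "commands": [
    [[0.06,0.03,0.5,0,0,0],[0,0,0.5,0,0,0],[0,0,0.5,0,0,0],[0,0,0.5,0,0,0],[0,0,0.5,0,0,0],[0,0,0.25,0,0,0],[0,0,0.1,0,0,0],[0,0,0,0,0,0]]
  ]
}}

```text
time_s: 31.5
eef_pos: [0.5275, 0.3933, 0.2176]
eef_rot: [0.0, 0.994, 0.114, -0.001]
wrist_force: [-0.5, 0.7, -0.9]
opening: 0.265
grasp_force: 59.1
```

Emit:
{"method": "send_rows", "body": {
  "commands": [
    [[0,0,0.08,0,0,0],[0,0,0,0,0,0],[0,0,0,0,0,0]]
  ]
}}

```text
time_s: 31.75
eef_pos: [0.528, 0.394, 0.2172]
eef_rot: [-0.0, 0.993, 0.114, 0.001]
wrist_force: [-0.1, 0.4, -0.7]
opening: 0.262
grasp_force: 59.1
```

Emit:
{"method": "send_rows", "body": {
  "commands": [
    [[0,0,0.04,0,0,0],[0,0,0,0,0,0]]
  ]
}}

```text
time_s: 31.92
eef_pos: [0.5278, 0.3939, 0.2156]
eef_rot: [-0.0, 0.993, 0.114, 0.0]
wrist_force: [-0.6, -0.7, -2.3]
opening: 0.265
grasp_force: 59.1
```

Emit:
{"method": "send_rows", "body": {
  "commands": [
    [[0,0,0.04,0,0,0],[0,0,0,0,0,0]]
  ]
}}

```text
time_s: 32.08
eef_pos: [0.5277, 0.3938, 0.2139]
eef_rot: [-0.0, 0.993, 0.114, -0.0]
wrist_force: [-0.5, -0.8, -0.5]
opening: 0.265
grasp_force: 59.1
```

Emit:
{"method": "send_rows", "body": {
  "commands": [
    [[0,0,0.05,0,0,0],[0,0,0,0,0,0]]
  ]
}}

```text
time_s: 32.25
eef_pos: [0.5276, 0.3938, 0.2122]
eef_rot: [0.0, 0.993, 0.114, -0.0]
wrist_force: [-0.1, -0.3, -1.6]
opening: 0.262
grasp_force: 59.1
```

Emit:
{"method": "send_rows", "body": {
  "commands": [
    [[0,0,0.03,0,0,0],[0,0,0,0,0,0]]
  ]
}}

```text
time_s: 32.42
eef_pos: [0.5277, 0.3938, 0.2115]
eef_rot: [0.0, 0.993, 0.114, -0.0]
wrist_force: [0.2, -0.2, -1.3]
opening: 0.266
grasp_force: 59.1
```

Emit:
{"method": "send_rows", "body": {
  "commands": [
    [[0,0,0.03,0,0,0],[0,0,0,0,0,0]]
  ]
}}

```text
time_s: 32.58
eef_pos: [0.5278, 0.3939, 0.2113]
eef_rot: [0.0, 0.993, 0.114, 0.0]
wrist_force: [-2.8, -1.1, 3.9]
opening: 0.264
grasp_force: 59.5
```

Contact; release, rise, and check everything.

Emit:
{"method": "send_rows", "body": {
  "commands": [
    [[0,0,0,0,0,0],[0,0,0,0,0,0],[0,0,0,0,0,0],[0,0,0,0,0,0],[0,0,-0.4,0,0,0],[0,0,-0.8,0,0,0],[0,0,-1,0,0,0],[0,0,-0.8,0,0,0]]
  ],
  "jaw": 1
}}

```text
time_s: 33.25
eef_pos: [0.5279, 0.3939, 0.3031]
eef_rot: [-0.0, 0.993, 0.114, 0.0]
wrist_force: [0.9, 0.8, 0.3]
opening: 0.999
grasp_force: 0.0
```

Emit:
{"method": "send_rows", "body": {
  "commands": [
    [[0,0,0,0,0,0],[0,0,0,0,0,0],[0,0,0,0,0,0]]
  ]
}}

```text
time_s: 33.5
eef_pos: [0.5275, 0.3937, 0.3007]
eef_rot: [0.0, 0.993, 0.114, -0.0]
wrist_force: [-0.3, 0.0, -0.6]
opening: 1.005
grasp_force: 0.0
```

```bash
python3 f.py figure_round .526 .3925 .02 pics/w12.png
python3 - <<'E'
from rectm import *
p=imaging.camera('top');W=world(p)
for n in ['blank_top','figure_oblong','figure_square']:
    for r in models.regions_of(p,n): print(n,round(r['confidence'],2),np.nanmedian(W[r['region']],0).round(3))
E
```

```text
[0.52748374 0.39366946 0.30073743] psi 0.2283
0.74 [316.4, 233.0] [0.533 0.395 0.032]
0.73 [604.3, 132.9] [0.635 0.226 0.027]
base (array([529.2, 393.6]), array([43.9, 49.3]), 'long deg', 94.6)
trunk (array([527.6, 395.9]), array([19.3, 27. ]), 'long deg', 116.9)
body (array([527.7, 395.9]), array([19.5, 27. ]), 'long deg', 116.9)
blank_top 0.87 [0.689 0.028 0.046]
blank_top 0.44 [0.454 0.211 0.016]
figure_oblong 0.61 [0.454 0.215 0.029]
figure_square 0.91 [0.633 0.211 0.03 ]
figure_square 0.62 [ 0.68  -0.221  0.01 ]
```

View pics/w12.png

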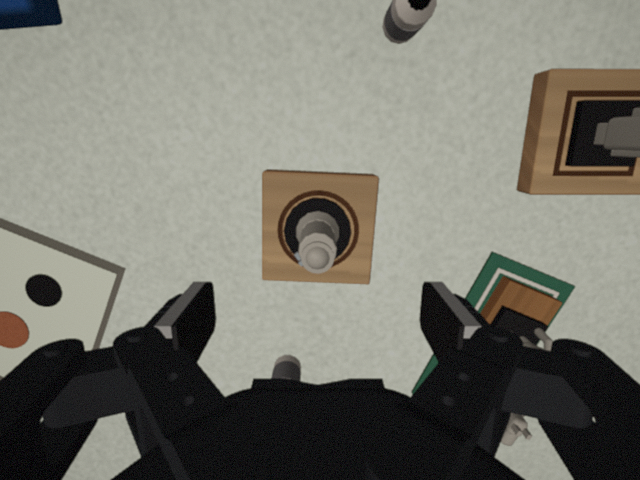

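The round figure stands inside its outline (318,230), and the others are in place.

```bash
python3 -c "
from bench import ctrl
print(ctrl.hand_in())"
```

```text
the job is handed in; nothing more can be done
None
```

The job is handed in: by the last camera checks the blank is on the mat's outline, all three figures stand centred to about 2 mm and released, and two blanks remain in the dispenser; the hand-in call returned no verdict.

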